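# Close up the model-maker's tool box

### The arm

A 6-joint arm with a two-finger parallel gripper is mounted at the origin on the work surface. World frame = base frame: x ahead of the robot, y to its left, z up, the work surface at z = 0. Lengths are in m, angles in rad, forces in N, time in s.
With the tool pointing down it reaches from about 0.3 to 0.825 m from the base axis. Payload 5.4 kg.
Tool frame: the origin (TCP) lies at the very end of the fingers, on their centre line; the grasp point (between the pads) lies 19 mm behind it; z points along the fingers, x is the direction in which the jaws open and shut, and the axes are right-handed (so a half turn about z gives the same grasp; the last joint's range is limited). The gripper opens to 92 mm and grips with 3 to 60 N. Pads are 20 mm wide; open, the fingers measure 128 mm over their backs; the gripper's body (75 mm by 189 mm) begins 69 mm behind the grasp point.
Start: joints at [1.112, 0.158, 1.597, -0, 1.386, -0.21], TCP at [0.142, 0.557, 0.215] pointing down, gripper open.
Joint ranges: [-2.91, 2.91], [-0.94, 2.29], [0.18, 2.7], [-1.29, 4.43], [0.17, 2.64], [-3, 3]. Speed limits (rad/s): [2.57, 2.57, 3.14, 3.14, 3.14, 3.14].

### API

Orientations are given as a rotation vector (axis times angle).
In Python, from workcell import bot gives the robot as it stands. Calls block until the motion is done:
- bot.goto(position, orientation): joint-space move of the TCP to a pose.
- bot.line_to(position, rot=None, max_speed=0.15): straight line of the TCP; rot=None keeps the orientation; max_speed is the mean speed in m/s.
- bot.set_joints(angles): joint-space move.
- bot.set_gripper(opening, newtons=None): opening from 0.0 (shut) to 1.0 (fully open); newtons is the grip in N (None keeps the last); returns when the fingers have stopped.
- bot.hold(seconds).
- bot.inverse_kinematics(position, orientation): joint angles nearest the present ones, or None.
- bot.read_camera(name): name is "scene" or "top" or "wrist"; returns a dict with "pixels" (400x640x3 uint8, blue, green, red), "fx", "fy", "cx", "cy" (pixels), "k1" (the pictures are not rectified: a ray, as slopes to the right and down, at radius r is drawn at 1 + k1 r^2 times it, then the intrinsics apply), "R" (3x3) and "t" (3): a world point X has camera coordinates R X + t. Camera axes: x right, y down, z forward; pixel columns grow to the right and rows downward; lengths in m; the calibration is good to about 2 mm. A picture is of the moment at which its call begins. There is no depth.
A pose or a line that the arm cannot do raises bot.MotionError and nothing moves.
- bot.job_done(): hands the job in, once; it reports no verdict.
Readings, each from a call of its own:
- bot.current_clock(): time.
- bot.current_joints(): joint angles.
- bot.current_joint_vel(): joint speeds.
- bot.current_effort(): joint torques, N m.
- bot.current_ee_pos(): TCP position.
- bot.current_tool_rot(): TCP orientation.
- bot.current_contact_force(): force on the tool from outside, world axes, zero at the start.
- bot.current_ft_torque(): the same for the moment, N m.
- bot.current_opening(): opening from 0.0 (shut) to 1.0 (fully open).
Only numpy, scipy, OpenCV 4.12 (cv2) and the standard library are available. Lean on these libraries where they do the work, as an engineer would, in place of code of your own. Each camera call takes 0.05 s, during which the arm holds its last target.

### The job

Close up the plywood tool box on the cutting mat: with the fingertips push both drawers fully home and press the open lid down until it is shut, in any order, without slamming it. Grip or pick up nothing, do not shove the box across the mat, and leave the glue bottle, the model lorry and the pliers alone.

Things in the scene. Friction and masses are not known exactly. Their poses are not given: they have to be found in the camera images.
- toolbox: Loose plywood box, 160 mm deep (x), 300 wide (y), 82 high (88 with shut lid), walls 6. About 3.6 kg on rubber feet: slides only if pushed with over 15 N. Origin: centre of its underside, on the 2 mm green mat (z = 0.002 m). Its x points from drawer fronts to hinged back, z up. Two drawers side by side under a shallow tray; shut, their fronts are flush with its front face, 80 mm before the origin.
- left_drawer (a joint): How far the left drawer (on the box's +y side) stands out, in m: 0 fully home against its stop, it moves out along the box's -x. Slides with about 1.5 N of friction and stays where it is left.
- right_drawer (a joint): The same for the right drawer (on the box's -y side).
- left_knob: Round brass knob in the middle of the left drawer's front, 20 mm across over its grip ring, standing 20 mm proud of the front; origin: centre of its flat outer end (17 mm across), 38 mm above the underside of the box; moves with the drawer. The front is 138 mm wide, 39 mm high, from 13.5 to 52.5 mm above the underside of the box.
- left_grip_ring: Black rubber ring around the left knob, 20 mm across, 8 mm wide, from 4 to 12 mm behind the knob's outer end; fingers squeeze it only when they take hold of the knob. Origin: its centre.
- right_knob: The same for the right drawer's knob.
- right_grip_ring: The same around the right knob.
- lid (a joint): Opening angle of the lid in rad: 0 shut (lying flat on the box), growing as its front edge rises and swings back. Friction hinges hold it at any angle against its own weight; about 2 N at the free edge moves it. Shut, it rests on the box.
- lid_lining: Grey felt glued to the whole underside of the lid (2.5 mm of its 6 mm); faces the tray, so it is touched only by fingers that take hold of the lid or reach under it.
- lid_edge (a point): Middle of the lid's free (front) edge, on its outer (upper) face; moves with the lid. The lid is a plain 6 mm plywood board 300 mm wide, 166 mm from hinge to this edge, with no handle; shut, this edge overhangs the front face by 6 mm.
- lid_hinge (a point): Middle of the lid's hinge line, along the box's y axis, at the top of its back: 80 mm behind the origin and 82 mm above the underside. The lid's inner face passes through it.
- glue_bottle: Loose white glue bottle with a black nozzle, 66 mm across, 165 mm high, upright; origin at the centre of its foot. Stands to the right of the box. To be left alone.
- model_lorry: Loose wooden model lorry with an orange cab, 110 mm long (its x), 30 mm wide, 42 mm high, on its wheels; origin under its middle. Stands to the left of the box. To be left alone.
- pliers: Loose pliers with red and black handles lying flat, 180 mm long (its x), 60 mm wide, 16 mm high; origin under the middle. Lie to the right in front of the box. To be left alone.

How it is judged:
At the end, for the whole second after the job is handed in: Both drawers within 4 mm of fully home and the lid within 0.03 rad of shut; the box at rest, flat, within 25 mm of where it stood; bottle upright, and bottle, lorry and pliers within 20 mm of where they were (value of joint each of left_drawer, right_drawer below 0.004 m and value of joint lid below 0.03 rad and distance of toolbox from where it was at the start of the episode below 0.025 m and angle between toolbox's own z axis and vertical below 0.03 rad and linear speed of toolbox below 0.01 m/s and distance of each of glue_bottle, model_lorry, pliers from where it was at the start of the episode below 0.02 m and angle between glue_bottle's own z axis and vertical below 0.1 rad); the robot touches nothing.
It fails at once if the lid slammed: it came down faster than 1.8 rad/s over its last 0.25 rad (value of joint lid below 0.25 rad and velocity of joint lid below -1.8 rad/s).
It fails at once if a drawer was pulled out past 80 mm or the lid was swung open past 1.35 rad (value of joint any of left_drawer, right_drawer above 0.08 m or value of joint lid above 1.35 rad).
It fails at once if the box was shoved more than 25 mm, lifted or tipped (distance of toolbox from where it was at the start of the episode above 0.025 m or height (world z) of toolbox above 0.012 m or angle between toolbox's own z axis and vertical above 0.08 rad).
It fails at once if the bottle, lorry or pliers were moved more than 20 mm, picked up or knocked over (distance of any of glue_bottle, model_lorry, pliers from where it was at the start of the episode above 0.02 m or angle between glue_bottle's own z axis and vertical above 0.25 rad).
It fails at once if something was gripped: over 15 N from the fingers on a knob's grip ring, over 8 N on the felt underside of the lid, or over 10 N on the bottle, lorry or pliers (contact force between the fingers and left_grip_ring above 15 N or contact force between the fingers and right_grip_ring above 15 N or contact force between the fingers and lid_lining above 8 N or contact force between the fingers and glue_bottle above 10 N or contact force between the fingers and model_lorry above 10 N or contact force between the fingers and pliers above 10 N).
It also fails if it takes over 51 s, if anything falls off the work surface, if the arm or the gripper's body presses on something with over 40 N, if the wrist force passes 120 N, or if a joint passes its speed limit or range.

## Working session

There is one attempt and no reset: what is moved stays moved. The work goes in short steps, each a Python script; the robot and the scene stay as the last script left them, time stands still between calls to the robot, and variables do not carry over. Pictures are saved under pics/ and viewed, and the job is handed in when it is done.

```bash
mkdir -p pics; ls; python3 - <<'E'
from workcell import bot
import cv2
for n in("scene","top","wrist"):
    c=bot.read_camera(n);cv2.imwrite(f"pics/{n}0.png",c["pixels"])
    print(n,c["fx"],c["fy"],c["cx"],c["cy"],c["k1"],c["R"],c["t"])
print(bot.current_clock(),bot.current_tool_rot(),bot.current_contact_force())
E
```

```text
pics
scene 484.62266073860667 484.62266073860667 316.55722981021256 203.8986500097861 -0.045364651691746256 [[-0.95827316 -0.28546255 -0.01495616]
 [-0.1728085   0.62019298 -0.76517834]
 [ 0.22770546 -0.73066531 -0.64364464]] [0.53243957 0.14671043 0.89419285]
top 454.4096903787709 454.4096903787709 324.94849823819595 196.66604188474523 -0.006989582794076878 [[ 2.85522661e-02 -9.99592098e-01  6.37495695e-04]
 [-9.97795351e-01 -2.85391559e-02 -5.99162240e-02]
 [ 5.99099777e-02  1.07465373e-03 -9.98203206e-01]] [-0.01367891  0.54878508  0.97902631]
wrist 344.0958876952969 344.0958876952969 316.05153841370986 199.54068626069645 0.005654794860788032 [[ 0.24691303  0.96903528 -0.00214141]
 [ 0.9405065  -0.23911036  0.24139959]
 [ 0.23341268 -0.06161871 -0.97042344]] [-0.57459614 -0.02749529  0.38979321]
0.15 [ 2.47940918e+00  1.92823811e+00 -2.04509505e-03] [-0.09479112 -0.83014688 -0.35804214]
```

View pics/scene0.png

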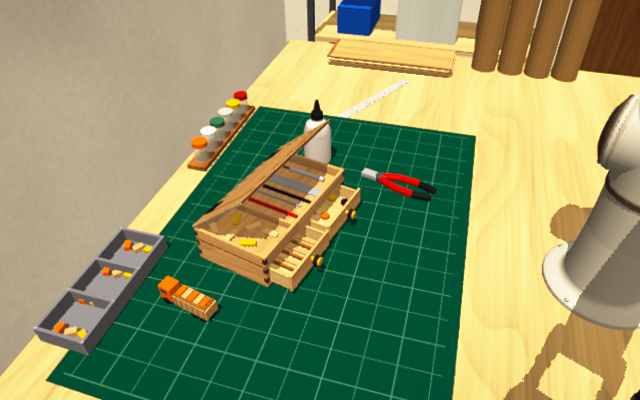

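View pics/top0.png

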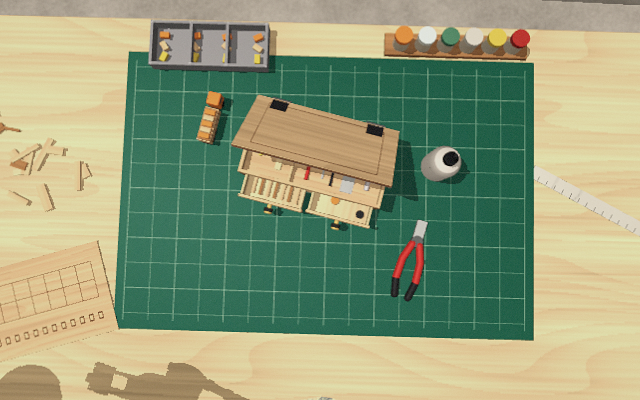

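View pics/wrist0.png

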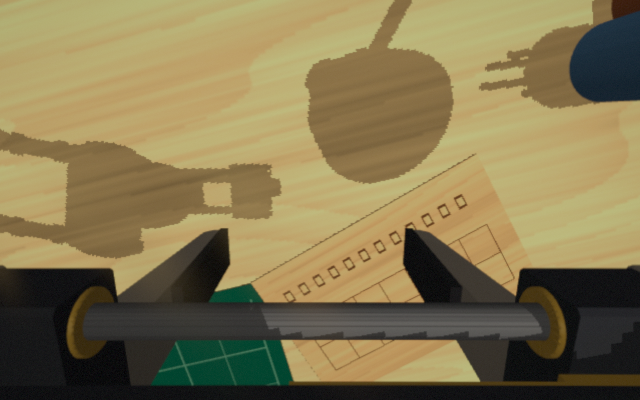

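The scene view shows the box around (275,205) with both drawers out and the lid half open. In the top view the box is at (315,160), the lorry at (210,118), the bottle at (440,163) and the pliers at (410,260). Next I'll zoom in on the knobs and the lid.

```bash
python3 - <<'E'
import cv2
s=cv2.imread("pics/scene0.png")[110:300,180:380];cv2.imwrite("pics/s1.png",cv2.resize(s,None,fx=4,fy=3.1579,interpolation=2)[:600] if 0 else cv2.resize(s,None,fx=3,fy=3,interpolation=2))
s=cv2.imread("pics/top0.png")[85:240,220:420];cv2.imwrite("pics/t1.png",cv2.resize(s,None,fx=3.8,fy=3.8,interpolation=2))
E
```

```text
(no output)
```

View pics/s1.png

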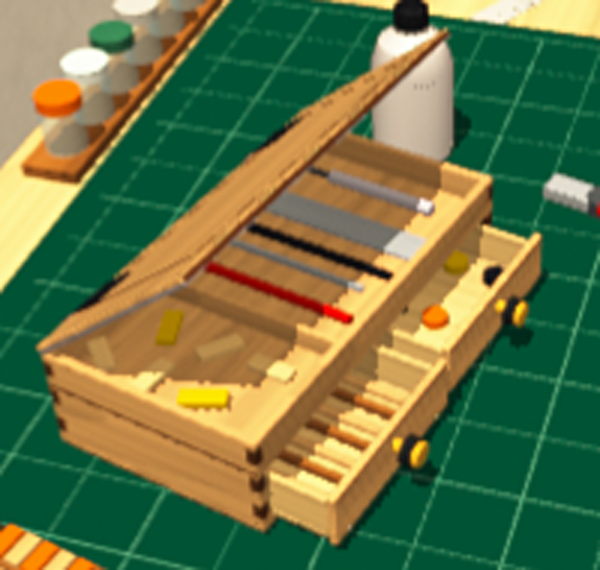

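View pics/t1.png

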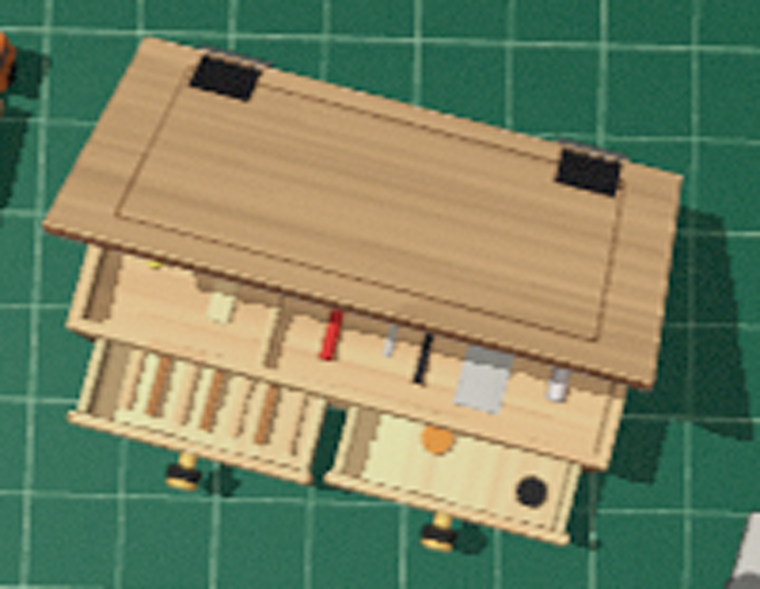

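```bash
cat > h.py <<'E'
from workcell import bot
import numpy as np,cv2
def ray(c,u,v):
    K=np.array([[c["fx"],0,c["cx"]],[0,c["fy"],c["cy"]],[0,0,1]])
    p=cv2.undistortPoints(np.array([[[u,v]]],float),K,np.array([c["k1"],0,0,0.]))[0,0]
    R=np.array(c["R"]);o=-R.T@c["t"];d=R.T@np.r_[p,1];return o,d/np.linalg.norm(d)
def plane(c,u,v,z):
    o,d=ray(c,u,v);return o+d*(z-o[2])/d[2]
def tri(c1,p1,c2,p2):
    o1,d1=ray(c1,*p1);o2,d2=ray(c2,*p2)
    s=np.linalg.lstsq(np.c_[d1,-d2],o2-o1,rcond=None)[0]
    a=o1+s[0]*d1;b=o2+s[1]*d2;return (a+b)/2,np.linalg.norm(a-b)
E
python3 - <<'E'
from h import *
np.set_printoptions(precision=4,suppress=True)
T=bot.read_camera("top");S=bot.read_camera("scene")
t=lambda x,y:(220+(x-1.4)/3.8,85+(y-1.4)/3.8)
s=lambda x,y:(180+(x-1)/3,110+(y-1)/3)
fl=plane(T,*t(68,328),.084);fr=plane(T,*t(603,467),.084)
bl=plane(T,*t(150,40),.089);br=plane(T,*t(683,177),.089)
print(fl,fr,np.linalg.norm(fl-fr),bl,br,np.linalg.norm(bl-br))
for a,b in((fl,fr),(bl,br)): d=a-b;print("yaw of y",np.arctan2(-d[0],d[1]))
for n,(p,q) in dict(lknob=((182,484),(423,452)),rknob=((437,546),(519,313)),frontL=((68,328),(258,447)),frontR=((603,467),(490,180)),lidR=((650,385),(448,33)),lidL=((45,228),(190,277)),Ldr=((70,420),(335,527)),Rdr=((567,543),(540,237))).items():
    print(n,tri(T,t(*p),S,s(*q)))
print("drawerL",plane(T,*t(70,420),.0545),"R",plane(T,*t(567,543),.0545))
print("lorry",plane(T,210,118,.03),"pliers",plane(T,420,225,.01),plane(T,395,293,.01),"bottle",plane(T,450,158,.16))
E
```

```text
[0.5926 0.1825 0.084 ] [ 0.5258 -0.1075  0.084 ] 0.2975663358949378 [0.75   0.1434 0.089 ] [ 0.6833 -0.1467  0.089 ] 0.2977086721423773
yaw of y -0.2261354097466706
yaw of y -0.2261397389278386
lknob (array([0.5108, 0.1234, 0.0402]), np.float64(0.0009360399111058114))
rknob (array([ 0.4821, -0.0202,  0.0393]), np.float64(0.003123555210357232))
frontL (array([0.5926, 0.1829, 0.0815]), np.float64(0.0004804471257456006))
frontR (array([ 0.5265, -0.1076,  0.0816]), np.float64(0.0012244257709355558))
lidR (array([ 0.5611, -0.1164,  0.1917]), np.float64(0.00030296418304688073))
lidL (array([0.6266, 0.1733, 0.1949]), np.float64(0.0023059678072611966))
Ldr (array([0.5457, 0.1892, 0.033 ]), np.float64(0.00039473439660970134))
Rdr (array([ 0.4851, -0.0923,  0.0501]), np.float64(0.0013201919137830627))
drawerL [0.5446 0.1851 0.0545] R [ 0.4844 -0.092   0.0545]
lorry [0.7131 0.2579 0.03  ] pliers [ 0.493  -0.2086  0.01  ] [ 0.3435 -0.1565  0.01  ] bottle [ 0.6201 -0.2317  0.16  ]
```

```bash
cat >> h.py <<'E'
from scipy.spatial.transform import Rotation as Ro
yaw=-.2261
ux=np.array([np.cos(yaw),np.sin(yaw),0]);uy=np.array([-np.sin(yaw),np.cos(yaw),0]);uz=np.array([0,0,1.])
O=np.array([.637,.0195,.002])
ROT=Ro.from_matrix(np.c_[uy,ux,-uz]).as_rotvec()
def B(x,y,z): return O+x*ux+y*uy+z*uz
def F():
    f=np.array(bot.current_contact_force());return np.array([f@ux,f@uy,f[2]])
def lidp(th,r=.150,gap=0.):
    return B(.08-(r*np.cos(th)-(.006+gap)*np.sin(th))+.010,0,.082+r*np.sin(th)+(.006+gap)*np.cos(th))
E
python3 - <<'E'
from h import *
np.set_printoptions(precision=4,suppress=True)
bot.set_gripper(0.0)
p=lidp(.72,gap=.03);print(ROT,p)
bot.goto(B(-.12,0,.26),ROT)
print(bot.current_clock(),bot.current_ee_pos(),F())
bot.line_to(p,max_speed=.1)
print(bot.current_clock(),bot.current_ee_pos(),F())
for n in("scene","wrist"):cv2.imwrite(f"pics/{n}2.png",bot.read_camera(n)["pixels"])
E
```

```text
[2.4579 1.9567 0.    ] [0.6379 0.0193 0.21  ]
3.875 [0.52   0.0471 0.262 ] [ 0.0173 -0.5106 -0.5942]
5.3417 [0.6379 0.0194 0.2104] [0.7561 0.2575 0.4704]
```

View pics/scene2.png

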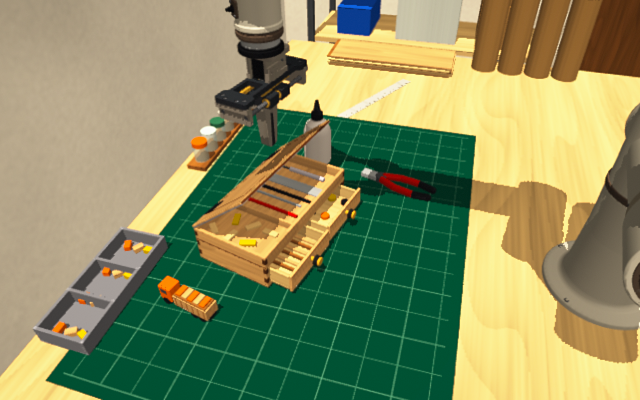

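View pics/wrist2.png

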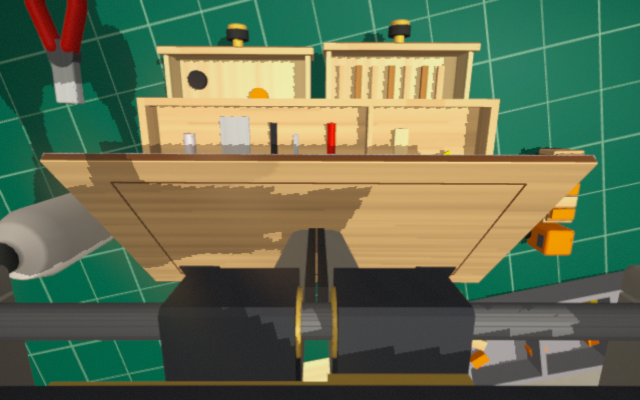

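The wrist view shows the closed fingers (315,250) hovering over the lid's outer face, behind its free edge (row 157), about mid-width. I'll press the lid down along its arc.

```bash
python3 - <<'E'
from h import *
np.set_printoptions(precision=3,suppress=True)
for th in np.r_[np.arange(.72,.1,-.06),.09,.06,.035,.015,0]:
    bot.line_to(lidp(th),max_speed=.06)
    f=F();print(round(float(th),3),round(bot.current_clock(),2),np.array(bot.current_ee_pos())[2],f)
    if abs(f[2])>25 or np.hypot(f[0],f[1])>10: print("stop");break
cv2.imwrite("pics/scene3.png",bot.read_camera("scene")["pixels"])
E
```

```text
0.72 6.09 0.18762132150235966 [ 0.129  0.797 -0.024]
0.66 6.39 0.18044737396356547 [-0.222  0.338 -1.671]
0.6 6.69 0.1730738603039421 [ 0.139 -0.117 -0.432]
0.54 6.99 0.1656565354477007 [ 0.669 -0.793 -0.227]
0.48 7.29 0.15794807719965798 [ 0.175 -0.834 -0.25 ]
0.42 7.59 0.14996672752580914 [-0.021  0.229  0.529]
0.36 7.89 0.14178423681414437 [-1.275  0.177  0.218]
0.3 8.19 0.133402611915765 [ 0.177 -1.103  0.436]
0.24 8.49 0.1248102942187178 [ 0.188 -1.243 -0.108]
0.18 8.79 0.11606373110652095 [-0.234 -0.14  -0.161]
0.12 9.09 0.1072317004195934 [-0.275  0.382 -0.272]
0.09 9.34 0.10312374146408304 [-0.13   0.559  0.159]
0.06 9.59 0.09858533468361536 [-0.44   0.132  0.344]
0.035 9.84 0.09491485391812582 [ 0.462 -0.225 -0.663]
0.015 10.09 0.09200360116355258 [ 0.069  0.755 -0.327]
0.0 10.34 0.09037023393192134 [-0.092  0.669  2.754]
```

View pics/scene3.png

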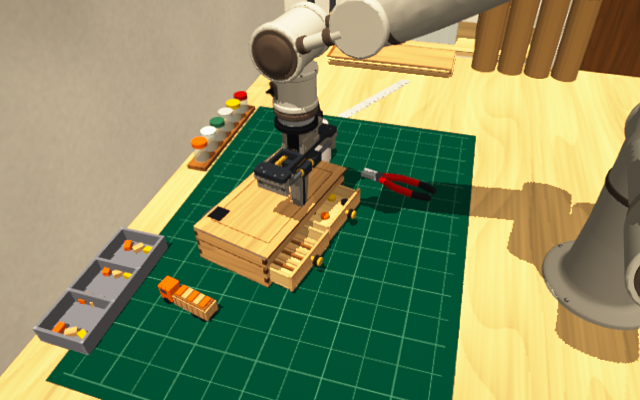

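The lid now lies on the box, with the fingertips at (300,200). I'll press a little further until the force shows it is resting on the box, then do the drawers.

```bash
python3 - <<'E'
from h import *
np.set_printoptions(precision=3,suppress=True)
p=lidp(0.)
for k in range(1,9):
    bot.line_to(p-[0,0,.0007*k],max_speed=.02); bot.hold(.1)
    f=np.mean([F() for _ in range(4)],0); print(k,np.array(bot.current_ee_pos())[2],f)
    if f[2]>9: break
bot.line_to(p+[0,0,.04],max_speed=.1)
bot.line_to(B(-.19,.0735,.13),max_speed=.15)
bot.line_to(B(-.19,.0735,.026),max_speed=.12)
print(bot.current_clock(),F())
cv2.imwrite("pics/scene4.png",bot.read_camera("scene")["pixels"])
cv2.imwrite("pics/top4.png",bot.read_camera("top")["pixels"])
E
```

```text
1 0.0902815353711229 [-1.964  0.036  6.202]
2 0.09028375225117304 [-3.968 -1.598 10.199]
13.8167 [ 0.621 -0.282  0.657]
```

View pics/scene4.png

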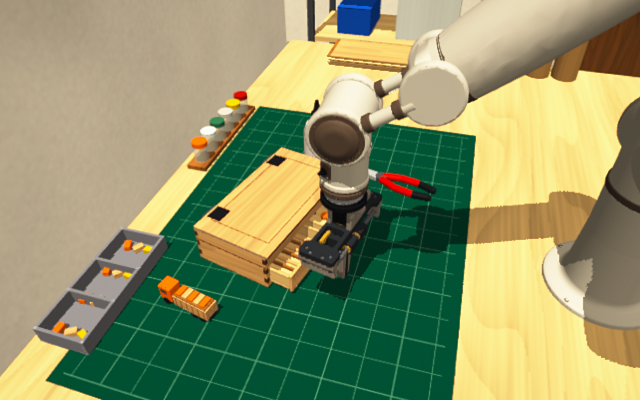

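View pics/top4.png

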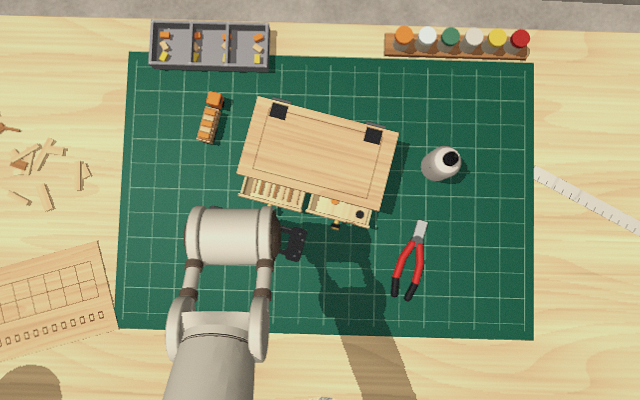

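The lid is shut in both views, with its top outline in the top view from (260,97) to (380,207). The fingers are down in front of the left knob. Now I'll push the drawers with force checks.

```bash
cat >> h.py <<'E'
def push(y,xs=-.165,stop=6.,xmax=-.100):
    bot.line_to(B(xs,y,.026),max_speed=.08)
    x=xs
    while x<xmax:
        x+=.004 if x<-.118 else .001
        bot.line_to(B(x,y,.026),max_speed=.04)
        f=F()
        if abs(f[0])>3 or x>-.116:
            bot.hold(.06);f=np.mean([F() for _ in range(3)],0)
            print(round(x,4),round((np.array(bot.current_ee_pos())-O)@ux,4),f,round(bot.current_clock(),2))
        if abs(f[0])>stop: break
E
python3 - <<'E'
from h import *
np.set_printoptions(precision=2,suppress=True)
push(.0735)
bot.line_to(B(-.19,.0735,.026),max_speed=.12)
bot.line_to(B(-.19,-.0735,.06),max_speed=.15)
bot.line_to(B(-.19,-.0735,.026),max_speed=.1)
print(bot.current_clock())
cv2.imwrite("pics/scene5.png",bot.read_camera("scene")["pixels"])
E
```

```text
-0.116 -0.1159 [-0.7   1.18  0.47] 17.69
-0.115 -0.1151 [-1.01 -0.42  0.96] 18.0
-0.114 -0.114 [-0.6   0.43  0.96] 18.31
-0.113 -0.113 [-0.84  0.89 -1.07] 18.62
-0.112 -0.112 [-1.47 -0.23 -0.63] 18.93
-0.111 -0.1109 [-1.38  0.37 -0.72] 19.23
-0.11 -0.1099 [-1.54 -0.28 -0.12] 19.54
-0.109 -0.109 [-1.42  0.39  0.72] 19.85
-0.108 -0.109 [-4.66 -0.22  3.57] 20.16
-0.107 -0.1089 [-7.49 -0.57  5.58] 20.47
22.9583
```

View pics/scene5.png

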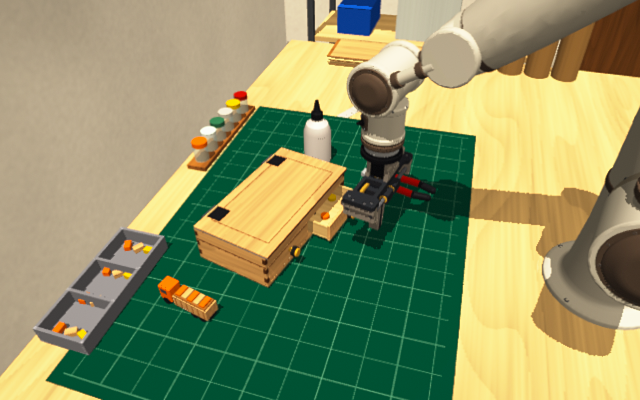

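The left drawer came up against its stop, with the force rising from 1.5 to 7.5 N. Its knob, now at (297,252), stands against a flush front. The right drawer is next.

```bash
python3 - <<'E'
from h import *
np.set_printoptions(precision=2,suppress=True)
push(-.0735)
bot.line_to(B(-.19,-.0735,.026),max_speed=.12)
bot.line_to(B(-.24,-.03,.20),max_speed=.15)
bot.goto([0.2,0.45,0.3],ROT)
print(bot.current_clock(),F())
S=bot.read_camera("scene");T=bot.read_camera("top")
s=S["pixels"][110:300,180:380];t=T["pixels"][85:240,220:420]
cv2.imwrite("pics/s6.png",cv2.resize(s,None,fx=3,fy=3,interpolation=2))
cv2.imwrite("pics/t6.png",cv2.resize(t,None,fx=3.8,fy=3.8,interpolation=2))
cv2.imwrite("pics/top6.png",T["pixels"])
d=cv2.absdiff(T["pixels"],cv2.imread("pics/top0.png")).max(2);cv2.imwrite("pics/d6.png",d*3)
E
```

```text
-0.116 -0.1159 [-0.57 -0.04 -0.45] 26.78
-0.115 -0.1151 [-0.73 -0.36  0.38] 27.09
-0.114 -0.114 [-0.48 -0.52  0.1 ] 27.4
-0.113 -0.113 [-1.2   0.01 -0.74] 27.71
-0.112 -0.1119 [-0.35 -0.73 -1.15] 28.02
-0.111 -0.1109 [-1.08 -1.28 -0.85] 28.32
-0.11 -0.1099 [-0.03  0.11 -1.07] 28.63
-0.109 -0.1095 [-4.82 -0.82  3.16] 28.94
-0.108 -0.1095 [-8.31 -1.2   5.93] 29.25
33.1667 [ 0.15 -0.15  0.45]
```

View pics/s6.png

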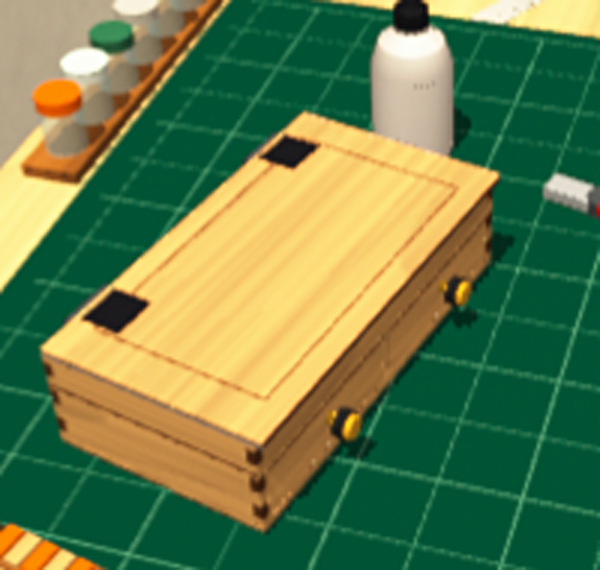

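View pics/t6.png

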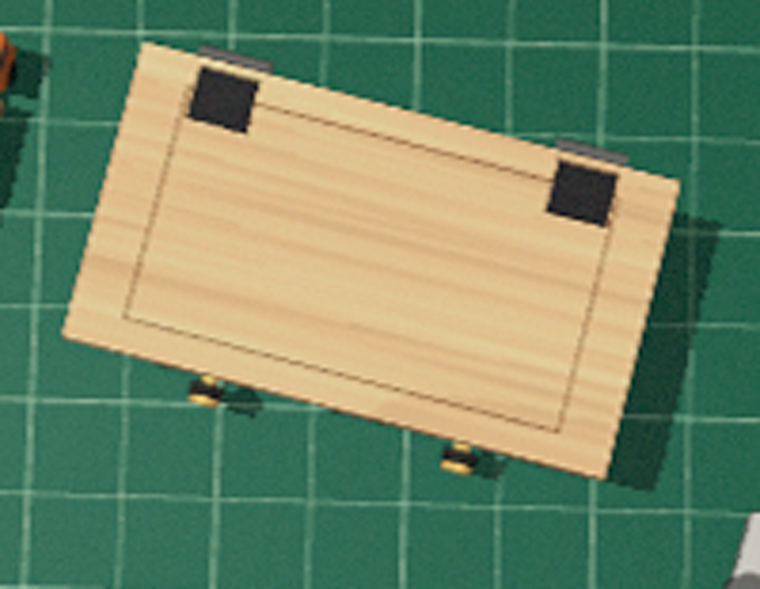

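View pics/top6.png

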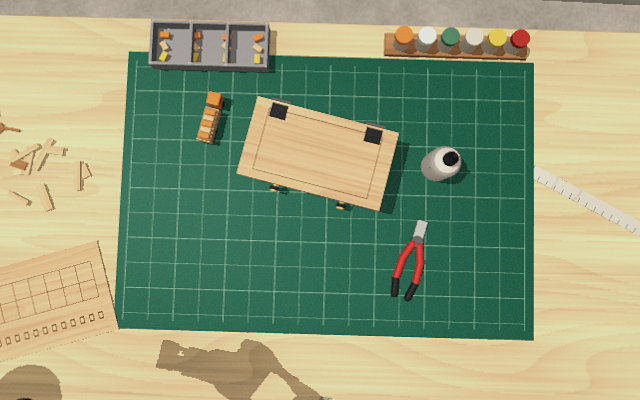

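Both knobs stand close to the front, at (207,390) and (458,458) in the top crop. The lid lies flat and the box, bottle, lorry and pliers look unmoved. I'll do one numeric check before handing in.

```bash
python3 - <<'E'
from h import *
np.set_printoptions(precision=4,suppress=True)
T=bot.read_camera("top");S=bot.read_camera("scene")
t=lambda x,y:(220+(x-1.4)/3.8,85+(y-1.4)/3.8)
s=lambda x,y:(180+(x-1)/3,110+(y-1)/3)
for n,(p,q) in dict(lidL=((63,335),(265,443)),lidR=((604,480),(499,177)),lk=((207,398),(354,425)),rk=((458,466),(463,292))).items():
    P,e=tri(T,t(*p),S,s(*q));d=P-O;print(n,"box coords",d@ux,d@uy,d[2],"err",e)
bot.job_done();print(bot.current_clock())
E
```

```text
lidL box coords -0.08497142461630655 0.149390150100527 0.08559947484004032 err 0.0012750202986522522
lidR box coords -0.08575746001157261 -0.15035232644030297 0.08344676403200396 err 0.0018300169570141301
lk box coords -0.09592412843885612 0.0721092046612134 0.0364013509923799 err 0.001044655045888548
rk box coords -0.09677854042690077 -0.0741969874015077 0.037237848418703756 err 0.00045315790610772643
the job is handed in; nothing more can be done
the job is handed in; nothing more can be done
```

The lid is shut and both drawers are pushed home. I did it all with closed fingertips, gripped nothing, and handed the job in at about 33 s. The robot gives no verdict, so the checks below are my own.

- **Lid:** I eased it down along its arc at about 0.2 rad/s, then pressed until it resisted with about 10 N. The last view shows it flat. Triangulation puts its front edge 83–86 mm above the underside of the box, against 88 mm nominal.
- **Drawers:** each slid in with about 1–1.5 N, then the push rose to 7–8 N at the stop without further movement. Triangulation puts both knob ends 96–97 mm in front of the box origin, against 100 mm nominal.
- **Other objects:** the box outline, bottle, lorry and pliers look unchanged in the top view. I did not measure their positions at the end.

The lid and knob readings are a few millimetres off nominal. I put this down to calibration and picking pixels by hand, because the robot felt firm stops for both drawers and the lid. No check failed.

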